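Pack the cellar caddy

TASK

Pack the wooden caddy for the cellar round, each thing standing or lying properly down in its own nest: the barrel bung upright, narrow end down as it stands now, in the round nest; the metal bottle stopper upright in the rectangular pocket, its two wings along the pocket's long side; and the foil cutter flat and centred on the raised pad, between the pad's two end lips. The used sparkling-wine cork and the match box look much like them but do not belong in the caddy: leave them where they stand, undisturbed.

Things in the scene. Friction and masses are not known exactly. Their poses are not given: they have to be found in the camera images.
- caddy: Low open brown-wood caddy, 88 x 240 mm, fixed to the counter, small wire handles at its short ends. Origin: centre of its underside; x across it (88 mm), y along it (240 mm), z up. Rim 20 mm high; inner floor 6 mm above the counter. Three bays in a row at y = -74, 0 and +74 mm, one nest in each; which nest is in which bay changes.
- round_nest: Nest with light-wood walls in one bay of the caddy, fixed, 70 x 70 mm: a round cup for the barrel bung, inner diameter 63 mm. Origin: centre of its underside (6 mm above the counter), axes parallel to the caddy's. The cup's floor is 4 mm above the origin, its rim 12 mm above the origin.
- slot_nest: Nest with light-wood walls in one bay of the caddy, fixed, 70 x 70 mm: a rectangular pocket for the bottle stopper, 48 mm along its x by 62 mm along its y. Origin: centre of its underside (6 mm above the counter), axes parallel to the caddy's. The pocket's floor is 4 mm above the origin, its rim 12 mm above the origin.
- pad_nest: Wooden nest in one bay of the caddy, fixed: a raised pad for the foil cutter, 40 mm along its x by 70 mm along its y, a 4 mm lip at each y end (62 mm free between them), both x sides open. Origin: centre of its underside (6 mm above the counter), axes parallel to the caddy's. Pad top 20 mm, lip tops 26 mm above the origin.
- bung: Turned beech barrel bung, a plain tapered round plug of pale wood, 50 mm across its flat top, about 42 mm across its underside, 35 mm high, 30 g, standing loose on the counter with the wide end up. Origin: centre of its underside, z up.
- stopper: Grey metal sparkling-wine stopper, a round domed cap 33 mm across, 38 mm high, with two flat wings (4 mm thick, 2 to 22 mm above the underside) that make it 47 mm wide along its y axis; 70 g, standing loose on the counter. Origin: centre of its underside, z up. Grip the round cap across its x axis, clear of the wings.
- foil_cutter: Black foil cutter, a flat U-shaped block 44 mm along its x, 50 mm along its y, 14 mm high, 40 g, lying loose on the counter: two rigid arms 12 mm wide along y, joined at the +y end, with a 20 mm gap between them. Origin: centre of its underside, z up. Grip it from outside across its x.
- cork: Look-alike, to be left: used mushroom-shaped sparkling-wine cork, waisted, 33 mm across, 48 mm high, standing loose on the counter. Origin: centre of its underside, z up.
- match_box: Look-alike, to be left: closed flat match box, a full rectangular block 35 mm along its x, 53 mm along its y, 14 mm high, lying loose on the counter. Origin: centre of its underside, z up.
Not all that is in view belongs to the job. Several things look just like the foil_cutter: the one meant starts nearest to the robot's base.

How it is judged:
By the outcome, as a careful person would: the job done as asked, in the order asked, and still so for the second after the job is handed in, with the robot touching nothing.
It also fails if it takes over 83 s, if anything falls off the work surface, if the arm or the gripper's body presses on something with over 40 N, if the wrist force passes 120 N, or if a joint passes its speed limit or range.

ROBOT

A 6-joint arm with a two-finger parallel gripper is mounted at the origin on a cart in front of the work surface, level with it; the furniture and walls round the work are solid. World frame = base frame: x ahead of the robot, y to its left, z up, the work surface at z = 0. Lengths are in mm, angles in rad, forces in N, time in s.
With the tool pointing down it reaches from about 300 to 850 mm from the base axis. Payload 4.2 kg.
Tool frame: the origin (TCP) lies midway between the tips of the shut fingers; the grasp point (between the pads) lies 19 mm behind it; z points along the fingers, y is the line along which they close (so a half turn about z gives the same grasp; the last joint's range is limited). The gripper opens to 91 mm and grips with 3 to 60 N. Pads are 32 mm wide; open, the fingers measure 118 mm over their backs; the gripper's body (76 mm by 178 mm) begins 60 mm behind the grasp point.
Start: joints at [-1.234, 0.32, 1.565, -0, 1.257, -0.02], TCP at [200.839, -538.802, 213.976] pointing down, gripper open.
Joint ranges: [-3.11, 3.11], [-0.84, 2.01], [0.21, 2.61], [-1.34, 4.49], [0.05, 2.63], [-2.56, 2.56]. Speed limits (rad/s): [2.57, 2.57, 3.14, 3.14, 3.14, 3.14].

INTERFACE

Orientations are given as a unit quaternion [x, y, z, w].
In Python, from bench import manip gives the robot as it stands. The module is installed in compiled form; this text tells all that it offers.
- The arm moves only by the tool step_arm, never from a script. Its argument "deltas" is one flat list of numbers, 5 for each row, row after row: the shift along the tool's x, y, z in mm, then the turn about the tool's z in rad, then the closure, from -1 (fully open) to 1 (shut). In form: [x, y, z, twist, claw, x, y, z, twist, claw, ...]. A call has 1 to 20 rows; each row shifts and turns the commanded pose from where the row before left it, along the tool's axes as they then stand; what a row does not reach is not made up. A row lasts 1/12 s, in which the tool goes at most 41.7 mm and 7.16 degrees, less where a joint would pass 70% of its speed; a pose out of reach is approached as far as the arm can. A call is refused whole if a number of a shift passes 41.7 or a number of a turn 0.125, either way. A call with a gripper value outside its range is refused whole. The fingers move at their own pace and stop on an object; "squeeze" is the grip in N (left out, the last holds). Time passes only in rows, so rows that do not move let the fingers close. It gives the time, the measured TCP pose, the force, the opening and the grip force at its end, in the units of the state.
- manip.get_state(): the state, without advancing time (a new reading comes with each control period).
- manip.get_image(name): name is "scene" or "side" or "wrist"; returns the picture (420x560x3 uint8, blue, green, red); there is no depth.
- manip.camera_info(name): a dict with "intrinsics" (3x3 intrinsics, pixels), "k1" (the pictures are not rectified: a ray, as slopes to the right and down, at radius r is drawn at 1 + k1 r^2 times it, then the intrinsics apply), "R" (3x3) and "t" (3): a world point X has camera coordinates R X + t. Camera axes: x right, y down, z forward; pixel columns grow to the right and rows downward; lengths in mm; the calibration is good to about 2 mm. A picture is of the moment at which its call begins: read the wrist's pose just before it. camera_info takes no time and is no camera call; for the wrist camera it gives the pose at the moment of the call.
- manip.finish_job(): hands the job in; it is judged then, once.
The state is a dict: "clock": time; "joint_positions": joint angles; "joint_velocities": joint speeds; "joint_efforts": joint torques, N m; "ee_pos": TCP position; "tcp_rot": TCP orientation; "wrist_force": force on the tool from outside, world axes, zero at the start; "moment": the same for the moment, N m; "grip_width": finger opening in mm; "grasp_force": force on a finger pad.
Only numpy, scipy, OpenCV 4.12 (cv2) and the standard library are available. Lean on these libraries where they do the work, as an engineer would, in place of code of your own. Each camera call takes 0.05 s, during which the arm holds its last target. There are 200 camera calls.

## Working session

There is one attempt and no reset: what is moved stays moved. The work goes in short steps, Python scripts to look and compute and a tool call to move; the robot and the scene stay as the last step left them, time stands still between calls to the robot, and variables do not carry over. Pictures are saved under pics/ and viewed, at most 14 in all, crops included, and the job is handed in when it is done.

Besides the shell and the picture viewer there is one more tool, called after ">>>" as name(argument=value, ...) on one line, values as JSON. step_arm: Moves the arm, as the interface text tells. Its arguments: {"type":"object","properties":{"deltas":{"type":"array"},"squeeze":{"type":"number"}},"required":["deltas"]}

```bash
mkdir -p pics; cat > h.py <<'E'
import numpy as np, cv2
from bench import manip
def ray(name,u,v,info=None):
    c=info or manip.camera_info(name);K=np.array(c["intrinsics"]);R=np.array(c["R"]);t=np.array(c["t"])
    p=cv2.undistortPoints(np.array([[[u,v]]],float),K,np.array([c["k1"],0,0,0,0.]))[0,0]
    return -R.T@t, R.T@np.array([p[0],p[1],1.])
def at(name,u,v,z,info=None):
    o,d=ray(name,u,v,info); return (o+d*(z-o[2])/d[2]).round(1)
def proj(name,X,info=None):
    c=info or manip.camera_info(name)
    R=np.array(c["R"]);t=np.array(c["t"])
    return cv2.projectPoints(np.array(X,float).reshape(-1,3),cv2.Rodrigues(R)[0],t.reshape(3),np.array(c["intrinsics"]),np.array([c["k1"],0,0,0,0.]))[0][:,0]
E
python3 - <<'E'
from h import *
for n in("scene","side","wrist"):
    i=manip.camera_info(n);im=manip.get_image(n);cv2.imwrite(f"pics/{n}0.png",im);print(n,i)
s=manip.get_state();print(s)
E
```

```text
scene {'intrinsics': array([[423.79061462,   0.        , 284.34853116],
       [  0.        , 423.79061462, 207.62260598],
       [  0.        ,   0.        ,   1.        ]]), 'k1': -0.01652033704699963, 'R': array([[-0.76885262, -0.63939048,  0.00674265],
       [-0.35834465,  0.42212008, -0.83270868],
       [ 0.5295798 , -0.64264644, -0.55367028]]), 't': array([530.16473394,  59.60288326, 874.72208848])}
side {'intrinsics': array([[460.63483621,   0.        , 279.48085938],
       [  0.        , 460.63483621, 197.69719585],
       [  0.        ,   0.        ,   1.        ]]), 'k1': -0.01566814756225841, 'R': array([[-0.82798209, -0.560412  ,  0.01959716],
       [-0.26497397,  0.36020828, -0.89444888],
       [ 0.49420082, -0.74578039, -0.44674059]]), 't': array([517.53543378,  21.16652196, 899.48193036])}
wrist {'intrinsics': array([[341.0863994 ,   0.        , 277.86158339],
       [  0.        , 341.0863994 , 207.42570444],
       [  0.        ,   0.        ,   1.        ]]), 'k1': -0.030501516627782187, 'R': array([[ 3.49719852e-01, -9.36853897e-01, -8.94248927e-04],
       [-
[... 223 characters left out ...]
38e+00,  3.20110200e-01,  1.56536651e+00, -2.55779062e-05,
        1.25740236e+00, -1.99869584e-02]), 'joint_velocities': array([-6.41206117e-04, -2.13375678e-03, -4.27900699e-03,  1.37937086e-04,
        1.12448718e-05,  1.41086273e-03]), 'joint_efforts': array([ 4.54715109e-04, -4.12773764e+01, -2.32155651e+01,  7.27494154e-02,
        4.33973665e-02, -9.42219981e-05]), 'ee_pos': array([ 200.70936991, -538.43701692,  213.34597659]), 'tcp_rot': array([ 9.84128428e-01,  1.77456541e-01, -1.13476716e-04, -6.33237161e-04]), 'wrist_force': array([ 0.6265964 ,  0.64233323, -0.29589038]), 'moment': array([-0.00263794, -0.01943028, -0.01334815]), 'grasp_force': 0.0, 'grip_width': 90.89259343016504}
```

View pics/scene0.png

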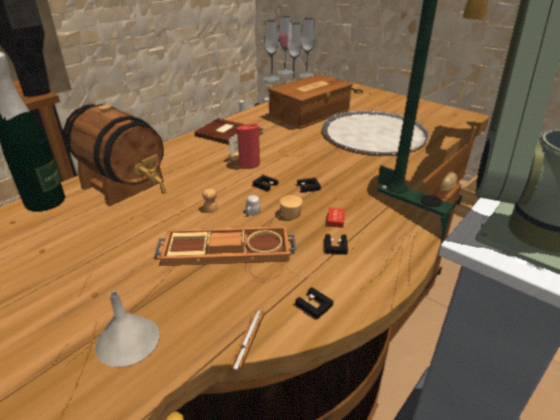

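View pics/side0.png

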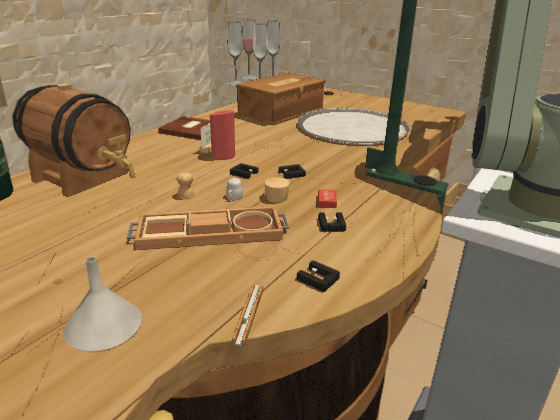

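View pics/wrist0.png

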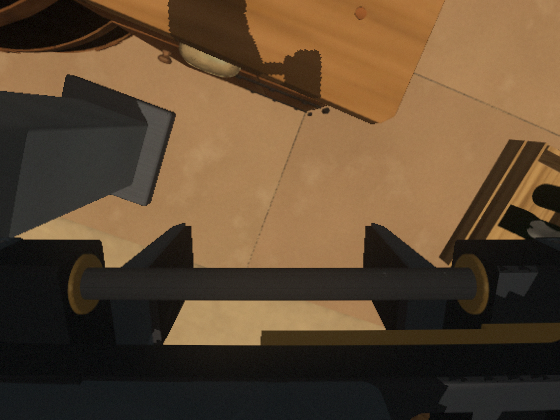

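Scene view: there are four foil cutters, at (265,183), (309,185), (336,243) and (315,303), and the red match box at (336,217) is the look-alike. The bung is at (290,207), the stopper at (253,205) and the cork at (210,200). The caddy runs from (163,245) to (292,243), with the slot nest on the left, the pad in the middle and the round nest on the right.

```bash
python3 - <<'E'
from h import *
P={'fc1':(265,183,7),'fc2':(309,185,7),'fc3':(336,243,7),'fc4':(315,303,7),'box':(336,217,7),'bung':(290,202,35),'bungb':(290,214,0),'stop':(253,205,19),'cork':(210,200,24),'slot':(188,243,18),'pad':(226,240,26),'round':(264,241,18)}
for k,(u,v,z) in P.items(): 
    p=at('scene',u,v,z);print(k,p,np.hypot(p[0],p[1]).round())
P={'fc1':(244,171,7),'fc2':(292,171,7),'fc3':(332,222,7),'fc4':(318,276,7),'bung':(277,184,35),'stop':(234,188,19),'cork':(185,186,24),'slot':(166,224,18),'pad':(210,222,26),'round':(252,221,18)}
for k,(u,v,z) in P.items(): 
    p=at('side',u,v,z);print(k,p,np.hypot(p[0],p[1]).round())
for n,(y0,y1,x0,x1) in {'scene':(165,325,150,360),'side':(150,300,120,350)}.items():
    cv2.imwrite(f'pics/{n}c.png',cv2.resize(cv2.imread(f'pics/{n}0.png')[y0:y1,x0:x1],None,fx=3.4,fy=3.4,interpolation=cv2.INTER_CUBIC))
E
```

```text
fc1 [571.8 215.6   7. ] 611.0
fc2 [484.1 153.5   7. ] 508.0
fc3 [307.1 299.6   7. ] 429.0
fc4 [243.5 456.4   7. ] 517.0
box [357.8 224.4   7. ] 422.0
bung [444.3 276.3  35. ] 523.0
bungb [447.2 271.9   0. ] 523.0
stop [514. 319.  19.] 605.0
cork [595.1 371.3  24. ] 701.0
slot [519.  497.2  18. ] 719.0
pad [461.8 449.9  26. ] 645.0
round [410.9 397.4  18. ] 572.0
fc1 [573.4 216.6   7. ] 613.0
fc2 [488.1 153.    7. ] 512.0
fc3 [306.3 304.2   7. ] 432.0
fc4 [246.3 458.9   7. ] 521.0
bung [442.3 279.8  35. ] 523.0
stop [519.4 317.3  19. ] 609.0
cork [595.6 375.2  24. ] 704.0
slot [523.2 494.8  18. ] 720.0
pad [458.  456.1  26. ] 646.0
round [411.7 400.6  18. ] 574.0
```

View pics/scenec.png

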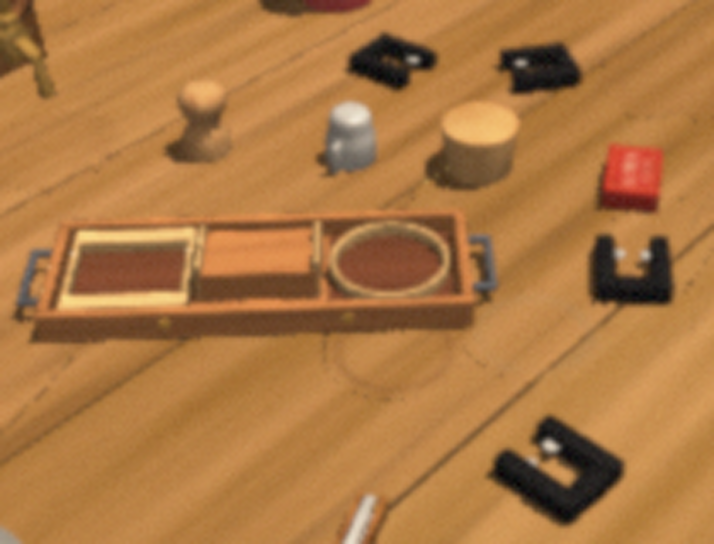

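```bash
python3 - <<'E'
from h import *
for uv in [(380,178),(383,192),(443,212),(450,205),(440,236),(405,178)]: print('scene',uv,at('scene',*uv,0),at('scene',*uv,30))
for uv in [(367,152),(367,172),(445,183),(445,205),(385,155)]: print('side',uv,at('side',*uv,0),at('side',*uv,30))
# post: triangulate top/bottom: scene(403,180)&(432,0); side (388,160),(406,0)
for n,a,b in (('scene',(403,180),(432,0)),('side',(386,155),(407,0))):
    for uv in(a,b):
        o,d=ray(n,*uv); print(n,uv,[ (o+d*s).round() for s in (600,800,1000,1200)])
E
```

```text
scene (380, 178) [374.8  -1.    0. ] [351.7  48.6  30. ]
scene (383, 192) [335.7  54.8   0. ] [314.7 101.3  30. ]
scene (443, 212) [190.6  43.9   0. ] [177.9  90.9  30. ]
scene (450, 205) [189.7   5.6   0. ] [177.   54.8  30. ]
scene (440, 236) [160.1 133.6   0. ] [149.1 175.6  30. ]
scene (405, 178) [326.3 -42.4   0. ] [305.9   9.5  30. ]
side (367, 152) [410.5 -76.3   0. ] [379.7  -1.1  30. ]
side (367, 172) [356.9  41.9  -0. ] [330.  108.5  30. ]
side (445, 183) [193.9  -4.8   0. ] [179.   65.2  30. ]
side (445, 205) [163.2 101.2   0. ] [150.5 163.4  30. ]
side (385, 155) [365.6 -84.3   0. ] [338.1  -8.5  30. ]
scene (403, 180) [array([168., 366., 232.]), array([236., 196., 132.]), array([303.,  27.,  33.]), array([ 371., -143.,  -67.])]
scene (432, 0) [array([228., 231., 446.]), array([315.,  16., 418.]), array([ 402., -199.,  389.]), array([ 490., -414.,  361.])]
side (386, 155) [array([186., 408., 195.]), array([251., 226., 123.]), array([317.,  44.,  51.]), array([ 382., -137.,  -20.])]
side (407, 0) [array([217., 319., 377.]), array([292., 108., 366.]), array([ 368., -104.,  355.]), array([ 443., -315.,  344.])]
```

```bash
python3 - <<'E'
from h import *
im=cv2.imread('pics/side0.png')[120:260,330:470]; im2=cv2.imread('pics/scene0.png')[120:260,340:500]
a=cv2.resize(im,(400,400));b=cv2.resize(im2,(400,400));cv2.imwrite('pics/post.png',np.hstack([a,b]))
E
```

```text
(no output)
```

View pics/post.png

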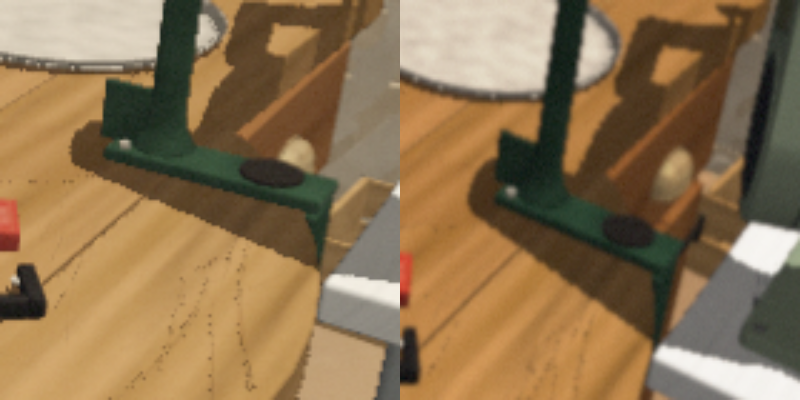

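The green C-frame stands at about (315,10), its foot reaches toward the base, and it is at least 417 mm tall. It blocks the sweep through azimuth 0, so I need its height. I'll raise the arm first and look.

>>> step_arm(deltas=[0, 0, -35, 0, -1, 0, 0, -40, 0, -1, 0, 0, -40, 0, -1, 0, 0, -40, 0, -1, 0, 0, -40, 0, -1, 0, 0, -40, 0, -1, 0, 0, -40, 0, -1, 0, 0, -40, 0, -1, 0, 0, -40, 0, -1, 0, 0, 0, 0, -1, 0, 0, 0, 0, -1])

```text
clock: 1.07
ee_pos: [201.0, -539.4, 571.6]
tcp_rot: [0.984, 0.177, 0.001, 0.004]
wrist_force: [-0.5, -0.7, -1.7]
grip_width: 91.0
grasp_force: 0.0
```

```bash
python3 - <<'E'
from h import *
s=manip.get_state();print(s['joint_positions'].round(3),s['ee_pos'])
i=manip.camera_info('wrist');print(-i['R'].T@i['t'],i['R'].round(2).tolist())
a=manip.get_image('wrist');b=manip.get_image('scene')
cv2.imwrite('pics/w1.png',np.hstack([cv2.resize(a,(400,300)),cv2.resize(b,(400,300))]))
E
```

```text
[-1.234  0.373  0.595 -0.     2.167 -0.02 ] [ 201.04777649 -539.42526277  571.56770218]
[ 265.89951422 -513.64141953  742.8986038 ] [[0.35, -0.94, 0.01], [-0.91, -0.34, 0.25], [-0.23, -0.09, -0.97]]
```

View pics/w1.png

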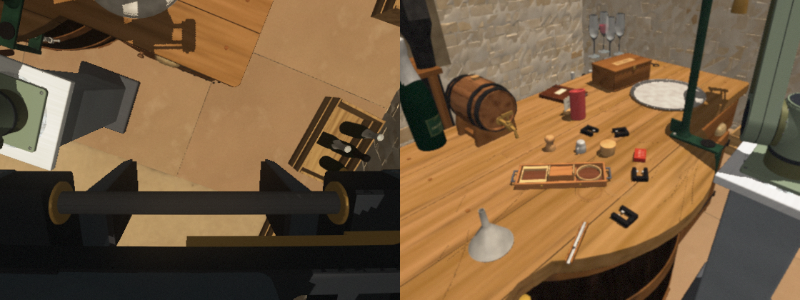

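>>> step_arm(deltas=[25, -20, -10, 0, -1, 25, -20, -10, 0, -1, 25, -20, -10, 0, -1, 25, -20, -10, 0, -1, 25, -20, -10, 0, -1, 25, -20, -10, 0, -1, 25, -20, 0, 0, -1, 25, -20, 0, 0, -1, 24, -12, 0, 0, -1, 0, 0, 0, 0, -1, 0, 0, 0, 0, -1])

```text
clock: 2.08
ee_pos: [351.0, -298.5, 627.2]
tcp_rot: [0.984, 0.179, -0.001, -0.002]
wrist_force: [0.0, -0.5, 0.7]
grip_width: 91.4
grasp_force: 0.0
```

```bash
python3 - <<'E'
from h import *
s=manip.get_state();print(s['joint_positions'].round(3),s['ee_pos'])
i=manip.camera_info('wrist');print(-i['R'].T@i['t'],i['R'].round(2).tolist())
a=manip.get_image('wrist')
cv2.imwrite('pics/w2.png',a)
np.save('w2.npy',dict(R=i['R'],t=i['t']),allow_pickle=True)
# where would press tops project for heights
for h in (20,300,400,500,600): print(h,proj('wrist',[(315,10,h),(240,30,h)],i).round().tolist())
E
```

```text
[-0.729  0.209  0.679 -0.     2.258  0.482] [ 351.04158025 -298.48679916  627.23755395]
[ 416.83488174 -274.14490698  798.41703912] [[0.35, -0.94, -0.0], [-0.91, -0.34, 0.25], [-0.24, -0.09, -0.97]]
20 [[143.0, 118.0], [126.0, 146.0]]
300 [[68.0, 117.0], [45.0, 161.0]]
400 [[17.0, 117.0], [-9.0, 171.0]]
500 [[-65.0, 117.0], [-94.0, 188.0]]
600 [[-216.0, 118.0], [-242.0, 217.0]]
```

View pics/w2.png

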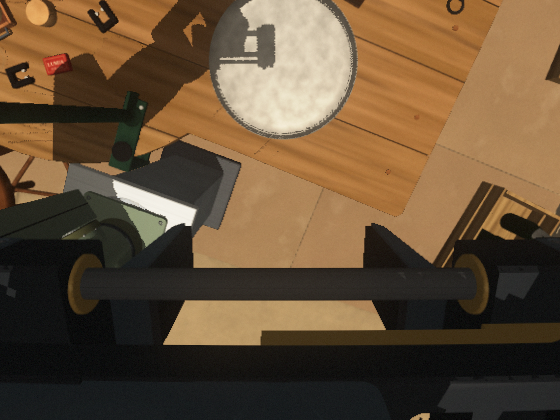

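>>> step_arm(deltas=[18, -21, -8, 0, -1, 18, -21, -8, 0, -1, 18, -21, -8, 0, -1, 18, -21, -8, 0, -1, 18, -20, -8, 0, -1, 0, 0, 0, 0, -1, 0, 0, 0, 0, -1])

```text
clock: 2.72
ee_pos: [398.9, -170.9, 668.3]
tcp_rot: [0.984, 0.178, -0.001, -0.0]
wrist_force: [0.8, -0.2, 0.7]
grip_width: 91.5
grasp_force: 0.0
```

```bash
python3 - <<'E'
from h import *
s=manip.get_state();print(s['joint_positions'].round(3),s['ee_pos'])
i=manip.camera_info('wrist');print(-i['R'].T@i['t'])
a=manip.get_image('wrist')
cv2.imwrite('pics/w3.png',a)
for h in (20,300,400,500,600): print(h,proj('wrist',[(315,10,h),(240,30,h)],i).round().tolist())
E
```

```text
[-4.310e-01  2.220e-01  5.340e-01 -1.000e-03  2.388e+00  7.820e-01] [ 398.92546718 -170.9365717   668.34482927]
[ 464.36237701 -146.28889565  839.63037145]
20 [[195.0, 157.0], [178.0, 183.0]]
300 [[154.0, 175.0], [130.0, 213.0]]
400 [[127.0, 187.0], [100.0, 232.0]]
500 [[86.0, 205.0], [54.0, 262.0]]
600 [[15.0, 238.0], [-23.0, 311.0]]
```

View pics/w3.png

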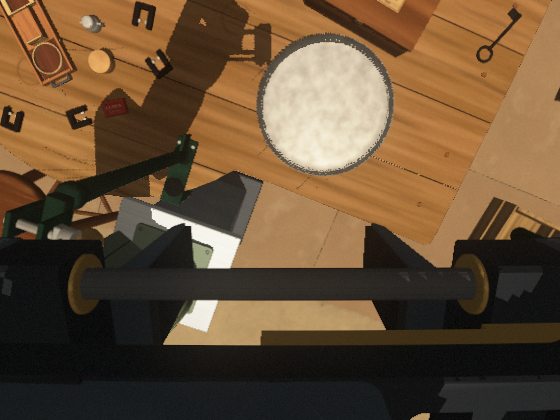

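The top of the green stand is at about pixel (75,190), which puts it near z≈520, with the lever head at (5–60,215–240). At a TCP height of 668 the sweep clears it, so I'll cross here.

>>> step_arm(deltas=[8, -22, 0, 0, -1, 12, -34, 0, 0, -1, 12, -34, 0, 0, -1, 12, -34, 0, 0, -1, 12, -34, 0, 0, -1, 12, -34, 0, 0, -1, 12, -34, 0, 0, -1, 12, -34, 0, 0, -1, 12, -34, 0, 0, -1, 12, -34, 0, 0, -1, 12, -34, 0, 0, -1, 12, -34, 0, 0, -1, 6, -20, 0, 0, -1])

```text
clock: 3.85
ee_pos: [391.6, 272.1, 666.9]
tcp_rot: [0.984, 0.177, -0.002, 0.001]
wrist_force: [0.1, -0.1, -0.2]
grip_width: 91.1
grasp_force: 0.0
```

>>> step_arm(deltas=[0, 0, 0, -0.06, -1, 0, 0, 38, -0.06, -1, 0, 0, 38, -0.06, -1, 0, 0, 38, -0.06, -1, 0, 0, 38, -0.06, -1, 0, 0, 38, -0.06, -1, 0, 0, 38, -0.01, -1, 0, 0, 38, 0, -1, 0, 0, 25, 0, -1, 0, 0, 0, 0, -1, 0, 0, 0, 0, -1, 0, 0, 0, 0, -1])

```text
clock: 4.85
ee_pos: [392.2, 270.4, 391.8]
tcp_rot: [0.938, 0.346, 0.001, -0.0]
wrist_force: [-0.4, 0.3, 1.1]
grip_width: 91.7
grasp_force: 0.0
```

```bash
python3 - <<'E'
from h import *
s=manip.get_state();print(s['clock'],s['joint_positions'].round(3),s['ee_pos'])
i=manip.camera_info('wrist');print(-i['R'].T@i['t'],i['R'].round(3).tolist())
a=manip.get_image('wrist')
np.savez('w4.npz',**i)
cv2.imwrite('pics/w4.png',cv2.resize(a[:270],(800,386),interpolation=cv2.INTER_CUBIC))
E
```

```text
4.85 [ 0.58   0.097  1.417 -0.     1.624  1.443] [392.2098298  270.38167956 391.75476307]
[444.76014522 315.69120271 563.30008981] [[0.65, -0.76, 0.001], [-0.736, -0.63, 0.246], [-0.186, -0.161, -0.969]]
```

View pics/w4.png

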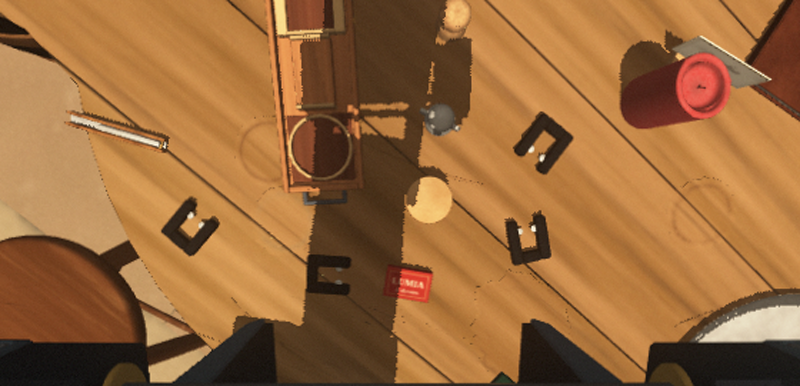

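```bash
python3 - <<'E'
from h import *
i=dict(np.load('w4.npz'));a=manip.get_image('wrist')
s=800/560
def W(u,v,z): return at('wrist',u/s,v/s,z,i)
for n,u,v,z in [('bungtop',429,199,35),('cup',321,148,18),('padfar',319,37,32),('padnear',318,106,32),('capStop',440,118,30),('fc3',328,274,7),('rimNL',285,191,20),('rimNR',362,187,20),('rimL far',266,0,20),('box',409,283,14)]:
    print(n,W(u,v,z))
c=cv2.resize(a[55:130,270:345],(400,400),interpolation=cv2.INTER_CUBIC)
d=cv2.resize(a[165:225,200:260],(400,400),interpolation=cv2.INTER_CUBIC)
e=cv2.resize(a[0:140,180:265],(364,600),interpolation=cv2.INTER_CUBIC)
o=np.zeros((600,800,3),np.uint8);o[:,:364]=e;o[:300,400:700]=cv2.resize(c,(300,300));o[300:,400:700]=cv2.resize(d,(300,300))
cv2.imwrite('pics/w5.png',o)
E
```

```text
bungtop [446.8 271.8  35. ]
cup [411.9 394.4  18. ]
padfar [495.2 460.7  32. ]
padnear [443.3 420.7  32. ]
capStop [516.3 317.5  30. ]
fc3 [306. 302.   7.]
rimNL [351.1 395.9  20. ]
rimNR [409.  334.6  20. ]
rimL far [488.7 526.5  20. ]
box [360.3 224.4  14. ]
```

View pics/w5.png

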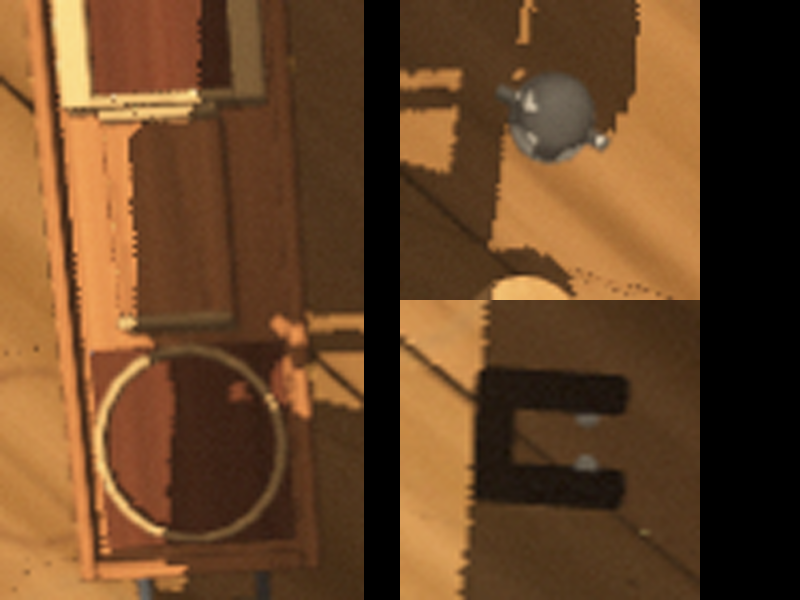

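Checked in the close crop, lower right panel: the chosen foil cutter is the open black U at (306,302), with its joined end to image-left, and it is nearest to the base. The stopper's wings run from (505,92) to (600,142), and the cup centre is at (189,442). Next I grasp the bung.

>>> step_arm(deltas=[5, 4, 20, 0, -1, 5, 4, 34, 0, -1, 5, 4, 36, 0, -1, 5, 4, 36, 0, -1, 5, 4, 36, 0, -1, 5, 4, 36, 0, -1, 5, 4, 36, 0, -1, 5, 4, 36, 0, -1, 2, 2, 36, 0, -1, 0, 0, 30, 0, -1, 0, 0, 20, 0, -1, 0, 0, 15, 0, -1, 0, 0, 9, 0, -1, 0, 0, 0, 0, -1, 0, 0, 0, 0, -1], squeeze=15)

```text
clock: 6.2
ee_pos: [446.2, 273.0, 10.9]
tcp_rot: [0.938, 0.347, 0.001, -0.0]
wrist_force: [0.1, 0.6, 0.3]
grip_width: 91.3
grasp_force: 0.0
```

>>> step_arm(deltas=[0, 0, 0, 0, 1, 0, 0, 0, 0, 1, 0, 0, 0, 0, 1, 0, 0, 0, 0, 1, 0, 0, 0, 0, 1, 0, 0, 0, 0, 1, 0, 0, 0, 0, 1, 0, 0, 0, 0, 1])

```text
clock: 6.87
ee_pos: [445.1, 272.4, 10.3]
tcp_rot: [0.938, 0.347, 0.0, 0.0]
wrist_force: [0.3, 0.2, 1.5]
grip_width: 47.2
grasp_force: 15.0
```

>>> step_arm(deltas=[0, 0, -10, 0, 1, 0, 0, -25, 0, 1, 0, 0, -35, 0, 1, 0, 0, -35, 0, 1, -6, -15, -35, 0, 1, -10, -25, 0, 0, 1, -10, -25, 0, 0, 1, -10, -25, 0, 0, 1, -10, -24, 0, 0, 1, 0, 0, 0, 0, 1, 0, 0, 0, 0, 1])

```text
clock: 7.78
ee_pos: [335.2, 329.3, 150.8]
tcp_rot: [0.937, 0.348, 0.0, 0.0]
wrist_force: [0.3, -1.2, -1.0]
grip_width: 47.5
grasp_force: 15.0
```

```bash
python3 - <<'E'
from h import *
s=manip.get_state();print(s['clock'],s['joint_positions'].round(3),s['ee_pos'],s['grip_width'])
i=manip.camera_info('wrist')
a=manip.get_image('wrist')
np.savez('w6.npz',**i)
cv2.imwrite('pics/w6r.png',a)
cv2.imwrite('pics/w6.png',cv2.resize(a,(800,600),interpolation=cv2.INTER_CUBIC))
E
```

```text
7.7833 [ 0.752  0.209  1.893 -0.     1.039  1.612] [335.15531792 329.28089092 150.82230272] 47.45259982128465
```

View pics/w6.png

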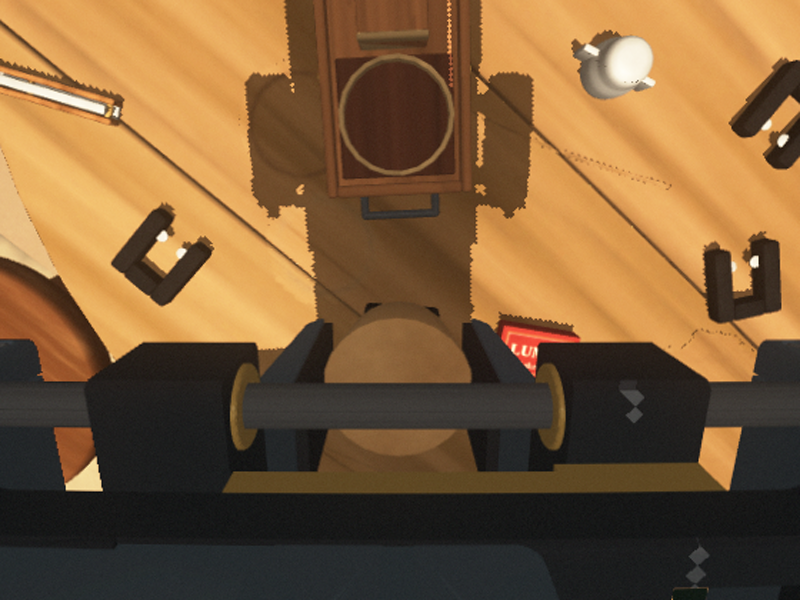

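```bash
python3 - <<'E'
from h import *
i=dict(np.load('w6.npz'));s=800/560
def W(u,v,z): return at('wrist',u/s,v/s,z,i)
print('cup',W(396,115,18))
q=[W(*p,20) for p in ((327,190),(470,190),(314,0),(482,0))]
print(q,'az',[np.degrees(np.arctan2(*(b-a)[1::-1])).round(1) for a,b in ((q[0],q[2]),(q[1],q[3]))],'near edge normal',np.degrees(np.arctan2(*(q[1]-q[0])[1::-1])).round(1)+90, 'mid',(q[0]+q[1])/2)
w=[W(588,48,22),W(650,84,22)];print('wings',w,np.degrees(np.arctan2(*(w[1]-w[0])[1::-1])),'mid',(w[0]+w[1])/2,'dome',W(629,60,36),'base',W(609,75,0))
print('bung',W(398,378,170))
E
```

```text
cup [412.3 396.7  18. ]
[array([352.1, 400.1,  20. ]), array([408.9, 334.3,  20. ]), array([428.7, 471.4,  20. ]), array([490.2, 400.2,  20. ])] az [np.float64(42.9), np.float64(39.0)] near edge normal 40.8 mid [380.5 367.2  20. ]
wings [array([511.3, 337.7,  22. ]), array([521.9, 296.6,  22. ])] -75.53813857034395 mid [516.6  317.15  22.  ] dome [516.3 318.1  36. ] base [518.2 314.    0. ]
bung [337.1 330.6 170. ]
```

>>> step_arm(deltas=[10, 0, 0, 0, 1, 20, 0, 0, 0, 1, 24, 0, 0, 0, 1, 24, 0, 10, 0, 1, 16, 0, 25, 0, 1, 8, 0, 30, 0, 1, 0, 0, 25, 0, 1, 0, 0, 18, 0, 1, 0, 0, 12, 0, 1, 0, 0, 8, 0, 1, 0, 0, 0, 0, 1, 0, 0, 0, 0, 1])

```text
clock: 8.83
ee_pos: [414.5, 395.4, 22.0]
tcp_rot: [0.938, 0.347, 0.0, -0.0]
wrist_force: [0.8, 0.3, -0.2]
grip_width: 47.6
grasp_force: 15.0
```

```bash
python3 - <<'E'
from h import *
a=manip.get_image('scene')[190:300,130:330];b=manip.get_image('side')[170:280,100:300]
cv2.imwrite('pics/p7.png',np.vstack([cv2.resize(x,(545,300),interpolation=cv2.INTER_CUBIC) for x in(a,b)]))
print(manip.get_state()['ee_pos'])
E
```

```text
[414.24613075 395.73787786  22.7565876 ]
```

View pics/p7.png

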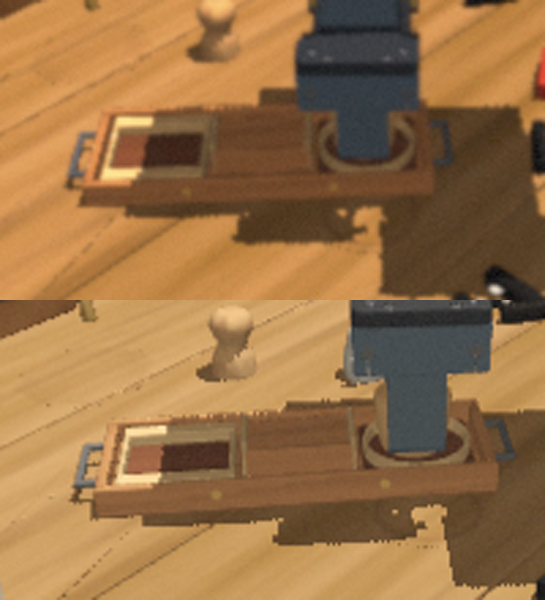

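The bung is centred over the cup in both views, so I release and lift.

>>> step_arm(deltas=[0, 0, 0, 0, -0.3, 0, 0, 0, 0, -0.3, 0, 0, 0, 0, -0.3, 0, 0, 0, 0, -0.3, 0, 0, -10, 0, -0.3, 0, 0, -20, 0, -0.3, 0, 0, -30, 0, -0.6, 0, 0, -35, 0, -1, 0, 0, -35, 0, -1, -15, 0, 0, 0, -1, -25, 0, 0, 0, -1, -25, 0, 0, 0, -1, -15, 0, 0, 0, -1, 0, 0, 0, 0, -1, 0, 0, 0, 0, -1])

```text
clock: 10.18
ee_pos: [352.7, 343.4, 153.2]
tcp_rot: [0.938, 0.347, 0.001, -0.0]
wrist_force: [-0.3, 0.5, 0.5]
grip_width: 91.4
grasp_force: 0.0
```

```bash
python3 - <<'E'
from h import *
print(manip.get_state()['ee_pos'])
i=manip.camera_info('wrist')
a=manip.get_image('wrist')
np.savez('w8.npz',**i)
cv2.imwrite('pics/w8.png',cv2.resize(a[:210],(800,300),interpolation=cv2.INTER_CUBIC))
E
```

```text
[352.65210599 343.4001369  153.2213199 ]
```

View pics/w8.png

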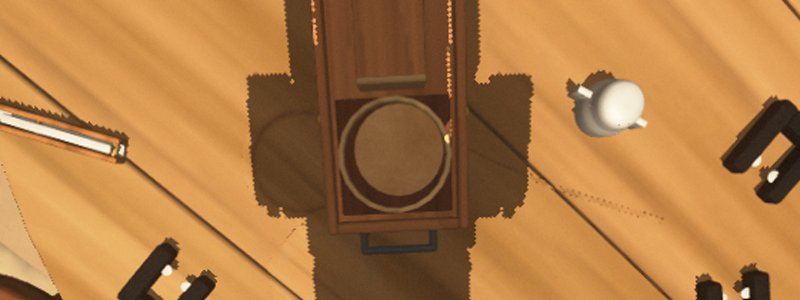

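```bash
python3 - <<'E'
from h import *
i=dict(np.load('w8.npz'));s=800/560
def W(u,v,z): return at('wrist',u/s,v/s,z,i)
print('cup',W(395,155,18),'bung',W(400,150,45),'lip L,R',W(357,80,32),W(425,80,32),'mid',W(391,82,32))
w=[W(579,91,22),W(644,125,22)];print('wings',w,np.degrees(np.arctan2(*(w[1]-w[0])[1::-1])),'mid',(w[0]+w[1])/2,'dome',W(619,102,34))
q=[W(*p,20) for p in ((330,234),(467,232),(314,0),(480,0))];print(q,[np.degrees(np.arctan2(*(b-a)[1::-1])).round(1) for a,b in ((q[0],q[2]),(q[1],q[3]))],np.degrees(np.arctan2(*(q[1]-q[0])[1::-1]))+90)
E
```

```text
cup [412.4 396.4  18. ] bung [415.6 395.4  45. ] lip L,R [429.1 438.7  32. ] [453.9 409.8  32. ] mid [440.7 423.5  32. ]
wings [array([510.1, 338.6,  22. ]), array([522.5, 295.6,  22. ])] -73.91391492937932 mid [516.3 317.1  22. ] dome [516.9 319.2  34. ]
[array([349.8, 396.2,  20. ]), array([406.5, 332. ,  20. ]), array([447. , 486.3,  20. ]), array([508.1, 415.2,  20. ])] [np.float64(42.8), np.float64(39.3)] 41.45022013237669
```

>>> step_arm(deltas=[11, 13, 0, 0, -1, 20, 23, 0, 0, -1, 22, 26, 0, 0, -1, 22, 26, 0, 0, -1, 20, 24, 0, 0, -1, 12, 14, 0, 0, -1, 0, 0, 0, -0.112, -1, 0, 0, 0, -0.112, -1, 0, 0, 0, -0.112, -1, 0, 0, 0, -0.112, -1, 0, 0, 0, -0.112, -1, 0, 0, 0, -0.112, -1, 0, 0, 0, -0.112, -1, 0, 0, 0, -0.112, -1, 0, 0, 0, -0.112, -1, 0, 0, 0, -0.112, -1, 0, 0, 0, 0, -1, 0, 0, 0, 0, -1], squeeze=20)

```text
clock: 11.73
ee_pos: [516.7, 317.8, 152.0]
tcp_rot: [0.611, 0.791, 0.0, 0.0]
wrist_force: [0.4, 0.2, -0.9]
grip_width: 90.9
grasp_force: 0.0
```

>>> step_arm(deltas=[0, 0, 15, 0, -1, 0, 0, 30, 0, -1, 0, 0, 30, 0, -1, 0, 0, 25, 0, -1, 0, 0, 20, 0, -1, 0, 0, 12, 0, -1, 0, 0, 8, 0, -1, 0, 0, 0, 0, -1, 0, 0, 0, 0, 1, 0, 0, 0, 0, 1, 0, 0, 0, 0, 1, 0, 0, 0, 0, 1, 0, 0, 0, 0, 1, 0, 0, 0, 0, 1, 0, 0, 0, 0, 1, 0, 0, 0, 0, 1, 0, 0, 0, 0, 1, 0, 0, 0, 0, 1])

```text
clock: 13.23
ee_pos: [515.9, 317.4, 12.2]
tcp_rot: [0.61, 0.792, 0.0, 0.0]
wrist_force: [-0.4, 0.3, 0.7]
grip_width: 29.7
grasp_force: 19.9
```

>>> step_arm(deltas=[0, 0, -10, 0, 1, 0, 0, -20, 0, 1, 0, 0, -30, 0, 1, 0, 0, -30, 0, 1, 0, 0, -30, 0.11, 1, 0, 0, -20, 0.11, 1, 0, 0, 0, 0.11, 1, 0, 0, 0, 0.11, 1, 0, 0, 0, 0.11, 1, 0, 0, 0, 0.11, 1, 0, 0, 0, 0.11, 1, 0, 0, 0, 0.11, 1, 0, 0, 0, 0.11, 1, 0, 0, 0, 0.12, 1, 0, 0, 0, 0, 1])

```text
clock: 14.48
ee_pos: [515.8, 317.3, 152.8]
tcp_rot: [0.936, 0.351, 0.0, 0.0]
wrist_force: [-0.2, 0.2, 0.3]
grip_width: 29.8
grasp_force: 19.9
```

>>> step_arm(deltas=[4, -16, 0, 0, 1, 7, -28, 0, 0, 1, 8, -32, 0, 0, 1, 8, -32, 0, 0, 1, 5, -20, 0, 0, 1, 0, 0, 0, 0, 1, 0, 0, 0, 0, 1, 0, 0, 0, 0, 1])

```text
clock: 15.15
ee_pos: [455.7, 434.1, 152.3]
tcp_rot: [0.936, 0.353, -0.0, 0.0]
wrist_force: [-0.0, -0.5, -1.2]
grip_width: 29.8
grasp_force: 19.9
```

```bash
cat >> h.py <<'E'
def topview(a,i,c,az,z,hx=50,hy=50,k=1.0):
    # rows: along +y of caddy (az) from -hy..hy ; cols: caddy x = az-90 from -hx..hx
    t=np.radians(az);ey=np.array([np.cos(t),np.sin(t)]);ex=np.array([np.sin(t),-np.cos(t)])
    X,Y=np.meshgrid(np.arange(-hx,hx+1),np.arange(-hy,hy+1))
    P=np.dstack([c[0]+X*ex[0]+Y*ey[0],c[1]+X*ex[1]+Y*ey[1],np.full(X.shape,z)])
    uv=proj('wrist',P,i).reshape(*X.shape,2).astype(np.float32)
    return cv2.remap(a,uv[...,0],uv[...,1],cv2.INTER_CUBIC)
E
python3 - <<'E'
from h import *
s=manip.get_state();print(s['ee_pos'],s['tcp_rot'],s['grip_width'],s['clock'])
i=manip.camera_info('wrist');a=manip.get_image('wrist');np.savez('w9.npz',**i);cv2.imwrite('pics/w9.png',a)
T=topview(a,i,(523.8,493.9),41.1,18).astype(int)
g=T[...,1]
print('x profile rows-15..15');print(g[35:66].mean(0).round().astype(int).tolist())
print('y profile left half cols -15..-5');print(g[:,35:46].mean(1).round().astype(int).tolist())
print('y right');print(g[:,55:66].mean(1).round().astype(int).tolist())
E
```

```text
[455.72837528 434.07371791 152.26197374] [ 9.35733083e-01  3.52708680e-01 -6.40797909e-05  4.24744586e-04] 29.821881801684963 15.15
x profile rows-15..15
[63, 66, 69, 70, 67, 59, 50, 54, 68, 82, 103, 112, 112, 113, 113, 112, 112, 111, 109, 99, 74, 47, 40, 39, 38, 37, 37, 37, 38, 38, 38, 38, 38, 39, 40, 40, 39, 39, 39, 39, 39, 41, 41, 42, 42, 41, 40, 40, 40, 40, 39, 39, 39, 38, 38, 39, 38, 39, 39, 39, 38, 39, 39, 38, 38, 38, 36, 42, 76, 102, 110, 113, 112, 112, 113, 112, 111, 110, 100, 82, 71, 54, 51, 63, 69, 70, 69, 65, 61, 66, 67, 67, 68, 68, 68, 68, 67, 100, 149, 160, 163]
y profile left half cols -15..-5
[71, 71, 71, 71, 72, 68, 80, 92, 98, 87, 62, 61, 71, 71, 69, 74, 90, 98, 92, 45, 39, 40, 39, 39, 40, 39, 39, 40, 40, 40, 40, 40, 39, 39, 39, 40, 41, 40, 40, 40, 40, 40, 39, 40, 40, 40, 40, 40, 40, 40, 40, 40, 41, 41, 40, 40, 40, 39, 40, 40, 41, 41, 40, 41, 40, 40, 40, 40, 40, 40, 40, 41, 40, 40, 41, 40, 40, 40, 40, 44, 60, 72, 88, 95, 84, 71, 68, 41, 44, 50, 61, 67, 69, 70, 69, 67, 58, 63, 63, 63, 64]
y right
[74, 73, 74, 73, 73, 74, 68, 83, 95, 101, 84, 58, 65, 70, 70, 72, 82, 100, 104, 88, 40, 39, 38, 40, 40, 39, 39, 39, 39, 39, 39, 39, 38, 39, 39, 39, 39, 39, 39, 39, 39, 38, 38, 38, 38, 38, 38, 38, 38, 38, 38, 39, 40, 39, 38, 38, 38, 39, 38, 38, 38, 39, 39, 38, 39, 39, 38, 38, 38, 38, 39, 39, 38, 38, 38, 40, 38, 38, 38, 39, 46, 61, 80, 98, 104, 81, 72, 65, 44, 45, 52, 63, 69, 69, 70, 70, 65, 58, 62, 61, 61]
```

```bash
python3 - <<'E'
from h import *
i=dict(np.load('w9.npz'));a=cv2.imread('pics/w9.png')
c=np.array((519.9,498.4));az=43.3
T=topview(a,i,c,az,18).astype(int)[...,1]
for r in range(25,80,6):
    p=T[r-1:r+2].mean(0)
    L=[k for k in range(14,40) if p[k]>=75>p[k+1]];R=[k for k in range(60,90) if p[k]<75<=p[k+1]]
    print(r-50,[round(k+(p[k]-75)/(p[k]-p[k+1])-50,1) for k in L],[round(k+(75-p[k])/(p[k+1]-p[k])-50,1) for k in R])
for q in range(30,72,6):
    p=T[:,q-1:q+2].mean(1)
    print(q-50,[k-50 for k in range(10,30) if p[k]>=70>p[k+1]],[k-50 for k in range(72,95) if (p[k]-70)*(p[k+1]-70)<0])
# stopper tip direction check: pad lip center z=32 from same view not possible
E
```

```text
-25 [np.float64(-24.2)] [np.float64(24.0)]
-19 [np.float64(-24.0)] [np.float64(24.1)]
-13 [np.float64(-24.0)] [np.float64(24.0)]
-7 [np.float64(-24.1)] [np.float64(23.9)]
-1 [np.float64(-24.0)] [np.float64(23.9)]
5 [np.float64(-24.2)] [np.float64(24.0)]
11 [np.float64(-24.0)] [np.float64(24.0)]
17 [np.float64(-24.1)] [np.float64(23.9)]
23 [np.float64(-24.0)] [np.float64(23.9)]
29 [np.float64(-24.2)] [np.float64(23.8), np.float64(38.8)]
-20 [-32] [30, 36]
-14 [-32] [30, 36]
-8 [-37, -32] [30, 34, 35, 36]
-2 [-37, -32] [34]
4 [-32] [30, 36]
10 [-32] [30, 36, 44]
16 [-32] [30, 34, 35, 36, 44]
```

>>> step_arm(deltas=[10, -1, 0, -0.035, 1, 20, -1, 0, 0, 1, 22, -1, 0, 0, 1, 22, 0, 10, 0, 1, 17, 0, 20, 0, 1, 0, 0, 30, 0, 1, 0, 0, 30, 0, 1, 0, 0, 16, 0, 1, 0, 0, 10, 0, 1, 0, 0, 6, 0, 1, 0, 0, 0, 0, 1, 0, 0, 0, 0, 1])

```text
clock: 16.2
ee_pos: [521.0, 499.1, 31.3]
tcp_rot: [0.93, 0.368, 0.001, -0.0]
wrist_force: [0.5, -0.2, -0.2]
grip_width: 29.4
grasp_force: 19.9
```

>>> step_arm(deltas=[-1, 0, 4, 0, 1, 0, 0, 3, 0, 1, 0, 0, 1.5, 0, 1, 0, 0, 0, 0, 1, 0, 0, 0, 0, 1])

```text
clock: 16.62
ee_pos: [519.5, 498.5, 22.2]
tcp_rot: [0.93, 0.368, 0.0, -0.0]
wrist_force: [0.1, -0.6, 0.7]
grip_width: 29.9
grasp_force: 20.0
```

>>> step_arm(deltas=[0, 0, 0, 0, 0.2, 0, 0, 0, 0, 0.1, 0, 0, 0, 0, 0, 0, 0, 0, 0, 0, 0, 0, 0, 0, 0, 0, 0, -10, 0, 0, 0, 0, -20, 0, 0, 0, 0, -30, 0, -0.5, 0, 0, -35, 0, -1, 0, 0, -35, 0, -1, -15, 0, 0, 0, -1, -25, 0, 0, 0, -1, -25, 0, 0, 0, -1, -15, 0, 0, 0, -1, 0, 0, 0, 0, -1, 0, 0, 0, 0, -1])

```text
clock: 17.95
ee_pos: [461.2, 443.7, 152.9]
tcp_rot: [0.93, 0.368, 0.001, -0.0]
wrist_force: [1.0, 0.3, -0.0]
grip_width: 91.1
grasp_force: 0.0
```

```bash
python3 - <<'E'
from h import *
print(manip.get_state()['ee_pos'])
i=manip.camera_info('wrist');a=manip.get_image('wrist');np.savez('w10.npz',**i);cv2.imwrite('pics/w10.png',a)
# stopper: grey low-saturation, within pocket region; at plane z=40
c=np.array((519.9,498.4))
hsv=cv2.cvtColor(topview(a,i,c,43.3,30),cv2.COLOR_BGR2HSV)
m=(hsv[...,1]<60).astype(np.uint8)
n,l,st,ce=cv2.connectedComponentsWithStats(m);print([(st[k].tolist(),(ce[k]-50).round(1).tolist()) for k in range(1,n) if st[k,4]>40])
E
```

```text
[461.21323678 443.65197036 152.94332009]
[([35, 27, 30, 46, 600], [-0.9, -0.0])]
```

>>> step_arm(deltas=[-14, 5, 0, 0, -1, -26, 10, 0, 0, -1, -30, 12, 0, 0, -1, -30, 12, 0, 0, -1, -30, 12, 0, 0, -1, -30, 12, 0, 0, -1, -30, 12, 0, 0, -1, -20, 8, 0, 0, -1, -10, 4, 0, 0, -1])

```text
clock: 18.75
ee_pos: [359.9, 228.0, 151.9]
tcp_rot: [0.93, 0.368, -0.0, 0.0]
wrist_force: [-0.9, -0.6, 0.7]
grip_width: 91.6
grasp_force: 0.0
```

>>> step_arm(deltas=[0, 0, 0, -0.112, -1, 0, 0, 0, -0.112, -1, 0, 0, 0, -0.112, -1, 0, 0, 0, -0.112, -1, 0, 0, 0, -0.112, -1, 0, 0, 0, -0.112, -1, 0, 0, 0, -0.112, -1, 0, 0, 0, -0.112, -1, 0, 0, 0, -0.112, -1, 0, 0, 0, -0.112, -1, 0, 0, 0, -0.112, -1, 0, 0, 0, -0.112, -1, 0, 0, 0, -0.112, -1, 0, 0, 0, 0, -1, 0, 0, 0, 0, -1])

```text
clock: 20.0
ee_pos: [361.4, 230.4, 151.8]
tcp_rot: [0.45, 0.893, 0.0, 0.0]
wrist_force: [-0.3, 0.4, 0.2]
grip_width: 91.1
grasp_force: 0.0
```

```bash
python3 - <<'E'
from h import *
s=manip.get_state();print(s['ee_pos'],s['tcp_rot'].round(4),s['joint_positions'].round(2))
i=manip.camera_info('wrist');a=manip.get_image('wrist');np.savez('w11.npz',**i);cv2.imwrite('pics/w11.png',a)
c=np.array((306,302));az=127
T=topview(a,i,c,az,14);m=(T.max(2)<45).astype(np.uint8)
n,l,st,ce=cv2.connectedComponentsWithStats(m)
for k in range(1,n):
    if st[k,4]>100:
        r=cv2.minAreaRect(np.argwhere(l==k)[:,::-1].astype(np.float32)-50);print(st[k].tolist(),(ce[k]-50).round(1),r)
print(T.max(2)[20:82:4,20:82:4])
E
```

```text
[361.44832382 230.37798251 151.8303157 ] [4.502e-01 8.929e-01 5.000e-04 3.000e-04] [ 0.54  0.14  1.97  0.    1.02 -0.1 ]
[29, 26, 30, 40, 460] [-14.4  -3.9] ((-6.625417709350586, -4.762481689453125), (39.278194427490234, 28.051090240478516), 88.09085083007812)
[61, 26, 11, 35, 355] [16.1 -7.8] ((16.0, -7.0), (34.0, 10.0), 90.0)
[[ 87 106 108 106 108 105 101 104 103 105 109 110 109 108 102  98]
 [ 84 104 104 109 110 104 104 103 103 101 104 110 110 109 106 100]
 [104  72  96  26  29  36 101 105 104 103  73  27  30  64 111 105]
 [106  99  59  34  30  33 104  99 101 105  71  31  33  53 110 109]
 [108 107  86  33  30  33 127 106 102 114 101  30  34  53 111 113]
 [104 105  99  31  30  41 137 109 105 116 109  33  34  57 109 113]
 [110 105 102  29  35  27 112 111 110 107  73  35  35  60 108 111]
 [107 109 104  35  35  29 114 114 112 109  76  37  37  48 110 110]
 [106 107 101  33  35  33  90 114 112 111  87  37  39  55 108 111]
 [105 107 104  36  39  35  86 108 112 114  88  44  37  56 104 113]
 [104 105 101  39  40  37 108  77 116 116 118  55  57  62 199 233]
 [106 103 100  41  42  38  42  48  52  53  45  64  58  51 235 233]
 [159 215 220  59  54  50  56  57  58  59  52  62  63  53 231 232]
 [231 229 226  54  56  50  56  58  56  58  58  62  61  80 234 230]
 [233 231 231 231 234 233 239 238 238 234  98 242 241 238 235 234]
 [231 233 231 231 230 232 235 237 236 236 220  83 240 241 240 237]]
```

```bash
python3 - <<'E'
from h import *
i=dict(np.load('w11.npz'));a=cv2.imread('pics/w11.png')
T=topview(a,i,np.array((306,302)),127,14);m=cv2.morphologyEx((T.max(2)<67).astype(np.uint8),cv2.MORPH_OPEN,np.ones((5,5)))
n,l,st,ce=cv2.connectedComponentsWithStats(m);k=1+st[1:,4].argmax()
print(cv2.minAreaRect(np.argwhere(l==k)[:,::-1].astype(np.float32)-50))
for r in range(26,78,4):
    q=np.flatnonzero(l[r]==k)-50
    if len(q): print(r-50,q.min(),q.max())
for c in range(28,74,5):
    q=np.flatnonzero(l[:,c]==k)-50
    if len(q): print('c',c-50,q.min(),q.max())
E
```

```text
((0.5, -0.5), (49.0, 43.0), 90.0)
-24 -20 21
-20 -21 22
-16 -21 22
-12 -21 22
-8 -21 22
-4 -21 22
0 -21 22
4 -21 22
8 -21 22
12 -21 22
16 -20 22
20 -20 22
24 -17 19
c -17 -24 24
c -12 -24 23
c -7 13 24
c -2 12 24
c 3 12 24
c 8 13 24
c 13 -24 23
c 18 -25 24
```

>>> step_arm(deltas=[10, -1, 0, -0.009, -1, 25, 0, 0, 0, -1, 30, 0, 0, 0, -1, 25, 0, 10, 0, -1, 0, 0, 25, 0, -1, 0, 0, 35, 0, -1, 0, 0, 30, 0, -1, 0, 0, 25, 0, -1, 0, 0, 13, 0, -1, 0, 0, 6, 0, -1, 0, 0, 3, 0, -1, 0, 0, 0, 0, -1, 0, 0, 0, 0, -1], squeeze=20)

```text
clock: 21.13
ee_pos: [305.8, 301.4, 5.4]
tcp_rot: [0.445, 0.895, 0.001, 0.0]
wrist_force: [0.2, 0.9, -0.7]
grip_width: 91.4
grasp_force: 0.0
```

>>> step_arm(deltas=[0, 0, 1.5, 0, -1, 0, 0, 0, 0, 1, 0, 0, 0, 0, 1, 0, 0, 0, 0, 1, 0, 0, 0, 0, 1, 0, 0, 0, 0, 1, 0, 0, 0, 0, 1, 0, 0, 0, 0, 1, 0, 0, 0, 0, 1, 0, 0, 0, 0, 1])

```text
clock: 21.97
ee_pos: [305.3, 300.7, 3.2]
tcp_rot: [0.445, 0.896, 0.0, 0.0]
wrist_force: [0.1, 0.1, 1.0]
grip_width: 44.1
grasp_force: 20.0
```

>>> step_arm(deltas=[0, 0, -8, 0, 1, 0, 0, -20, 0, 1, 0, 0, -30, 0, 1, 0, 0, -35, 0, 1, 0, 0, -35, 0.1, 1, 0, 0, -22, 0.11, 1, 0, 0, 0, 0.11, 1, 0, 0, 0, 0.11, 1, 0, 0, 0, 0.11, 1, 0, 0, 0, 0.11, 1, 0, 0, 0, 0.11, 1, 0, 0, 0, 0.11, 1, 0, 0, 0, 0.11, 1, 0, 0, 0, 0.11, 1, 0, 0, 0, 0.11, 1, 0, 0, 0, 0.11, 1, 0, 0, 0, 0.11, 1, 0, 0, 0, 0.046, 1, 0, 0, 0, 0, 1])

```text
clock: 23.55
ee_pos: [305.0, 300.5, 153.5]
tcp_rot: [0.93, 0.367, -0.0, 0.0]
wrist_force: [-0.5, 0.0, -0.2]
grip_width: 44.0
grasp_force: 20.0
```

>>> step_arm(deltas=[10, 1, 0, 0, 1, 25, 1, 0, 0, 1, 30, 1, 0, 0, 1, 30, 0, 0, 0, 1, 23, 0, 0, 0, 1, 10, 0, 0, 0, 1, 0, 0, 0, 0, 1, 0, 0, 0, 0, 1])

```text
clock: 24.22
ee_pos: [400.1, 385.5, 152.6]
tcp_rot: [0.93, 0.368, -0.001, 0.0]
wrist_force: [-0.5, 0.4, -0.6]
grip_width: 43.7
grasp_force: 20.0
```

```bash
python3 - <<'E'
from h import *
s=manip.get_state();print(s['ee_pos'],s['tcp_rot'].round(4),s['grip_width'],s['clock'])
i=manip.camera_info('wrist');a=manip.get_image('wrist');np.savez('w12.npz',**i);cv2.imwrite('pics/w12.png',a)
c=np.array((466.,447.6))
T=topview(a,i,c,43.3,32)[...,1].astype(int)
print('y @z32',[(k-50,v) for k,v in enumerate(T[:,38:63].mean(1).round().astype(int).tolist()) if abs(abs(k-50)-33)<9])
print('x rows lips near',T[15:18].mean(0).round().astype(int)[20:81].tolist());print('far',T[82:85].mean(0).round().astype(int)[20:81].tolist())
T=topview(a,i,c,43.3,26)[...,1].astype(int)
print('x @z26',T[30:70].mean(0).round().astype(int)[15:86].tolist())
E
```

```text
[400.06124918 385.45497274 152.59919562] [ 9.298e-01  3.681e-01 -1.100e-03  5.000e-04] 43.65451614144287 24.2167
y @z32 [(-41, 100), (-40, 84), (-39, 53), (-38, 45), (-37, 76), (-36, 71), (-35, 79), (-34, 94), (-33, 102), (-32, 98), (-31, 79), (-30, 75), (-29, 75), (-28, 75), (-27, 75), (-26, 75), (-25, 75), (25, 77), (26, 78), (27, 77), (28, 77), (29, 77), (30, 64), (31, 77), (32, 93), (33, 102), (34, 96), (35, 60), (36, 67), (37, 90), (38, 103), (39, 101), (40, 51), (41, 42)]
x rows lips near [80, 82, 80, 77, 74, 75, 74, 76, 78, 78, 77, 87, 91, 92, 92, 93, 91, 92, 92, 91, 92, 90, 92, 92, 91, 92, 92, 91, 93, 91, 91, 94, 92, 91, 91, 94, 90, 91, 92, 92, 91, 91, 92, 91, 90, 89, 90, 88, 90, 83, 71, 67, 67, 69, 69, 69, 70, 69, 68, 69, 69]
far [80, 81, 81, 79, 77, 80, 77, 71, 72, 73, 74, 92, 97, 96, 96, 96, 98, 98, 98, 96, 97, 96, 96, 97, 95, 96, 96, 97, 96, 96, 96, 96, 98, 99, 98, 100, 99, 97, 97, 97, 98, 97, 98, 98, 99, 98, 98, 97, 99, 90, 76, 75, 74, 75, 76, 76, 76, 76, 75, 74, 73]
x @z26 [72, 73, 74, 78, 81, 80, 79, 77, 77, 77, 76, 76, 74, 76, 77, 70, 71, 73, 72, 73, 74, 77, 79, 79, 78, 78, 77, 77, 79, 80, 80, 79, 77, 75, 74, 75, 74, 72, 71, 71, 73, 75, 77, 78, 77, 76, 77, 79, 81, 82, 81, 78, 76, 75, 70, 67, 71, 72, 73, 74, 74, 73, 73, 72, 72, 72, 72, 72, 73, 75, 74]
```

>>> step_arm(deltas=[10, 0, 0, 0, 1, 22, 0, 0, 0, 1, 25, 0, 0, 0, 1, 22, 0, 5, 0, 1, 11, 0, 15, 0, 1, 0, 0, 25, 0, 1, 0, 0, 30, 0, 1, 0, 0, 20, 0, 1, 0, 0, 12, 0, 1, 0, 0, 5, 0, 1, 0, 0, 0, 0, 1, 0, 0, 0, 0, 1, 0, 0, 0, 0, 1])

```text
clock: 25.35
ee_pos: [467.2, 448.4, 42.9]
tcp_rot: [0.93, 0.368, 0.002, -0.001]
wrist_force: [-0.1, -0.1, -0.9]
grip_width: 43.7
grasp_force: 20.0
```

>>> step_arm(deltas=[-1.5, 0, 5, 0, 1, 0, 0, 4, 0, 1, 0, 0, 2, 0, 1, 0, 0, 1, 0, 1, 0, 0, 0, 0, 1, 0, 0, 0, 0, 1])

```text
clock: 25.85
ee_pos: [465.2, 446.5, 29.2]
tcp_rot: [0.93, 0.368, -0.0, 0.0]
wrist_force: [-0.7, -0.6, 0.7]
grip_width: 44.0
grasp_force: 20.0
```

>>> step_arm(deltas=[0, 0, 0, 0, -0.1, 0, 0, 0, 0, -0.2, 0, 0, 0, 0, -0.25, 0, 0, 0, 0, -0.25, 0, 0, 0, 0, -0.25, 0, 0, 0, 0, -0.25, 0, 0, -8, 0, -0.25, 0, 0, -20, 0, -0.25, 0, 0, -30, 0, -0.5, 0, 0, -35, 0, -1, 0, 0, -35, 0, -1, -15, 0, -20, 0, -1, -25, 0, -30, 0, -1, -30, 0, -30, 0, -1, -25, 0, -20, 0, -1, -10, 0, 0, 0, -1, 0, 0, 0, 0, -1, 0, 0, 0, 0, -1])

```text
clock: 27.35
ee_pos: [388.9, 375.0, 256.5]
tcp_rot: [0.93, 0.368, 0.0, -0.0]
wrist_force: [0.3, -0.5, -0.6]
grip_width: 91.1
grasp_force: 0.0
```

```bash
python3 - <<'E'
from h import *
s=manip.get_state();print(s['ee_pos'],s['tcp_rot'].round(4),s['grip_width'],s['clock'])
i=manip.camera_info('wrist');a=manip.get_image('wrist');np.savez('w13.npz',**i)
T=topview(a,i,(466.,447.6),43.3,40);m=cv2.morphologyEx((T.max(2)<60).astype(np.uint8),cv2.MORPH_OPEN,np.ones((5,5)))
n,l,st,ce=cv2.connectedComponentsWithStats(m);k=1+st[1:,4].argmax()
print(cv2.minAreaRect(np.argwhere(l==k)[:,::-1].astype(np.float32)-50),st[1:].tolist())
b=manip.get_image('scene')[170:300,140:360];c=manip.get_image('side')[150:270,110:350]
o=np.zeros((600,800,3),np.uint8);o[:330,:]=cv2.resize(a[:231],(800,330),interpolation=cv2.INTER_CUBIC)
o[332:568,:400]=cv2.resize(b,(400,236),interpolation=cv2.INTER_CUBIC);o[332:532,400:]=cv2.resize(c,(400,200),interpolation=cv2.INTER_CUBIC)
cv2.imwrite('pics/final.png',o)
E
```

```text
[388.9180624  375.04863201 256.50270541] [ 9.299e-01  3.678e-01  2.000e-04 -1.000e-04] 91.13139748682038 27.35
((1.9073486328125e-06, -1.5000038146972656), (48.99999237060547, 41.99999237060547), 90.0) [[70, 5, 6, 6, 36], [29, 24, 43, 50, 1376], [31, 94, 8, 7, 52]]
```

View pics/final.png

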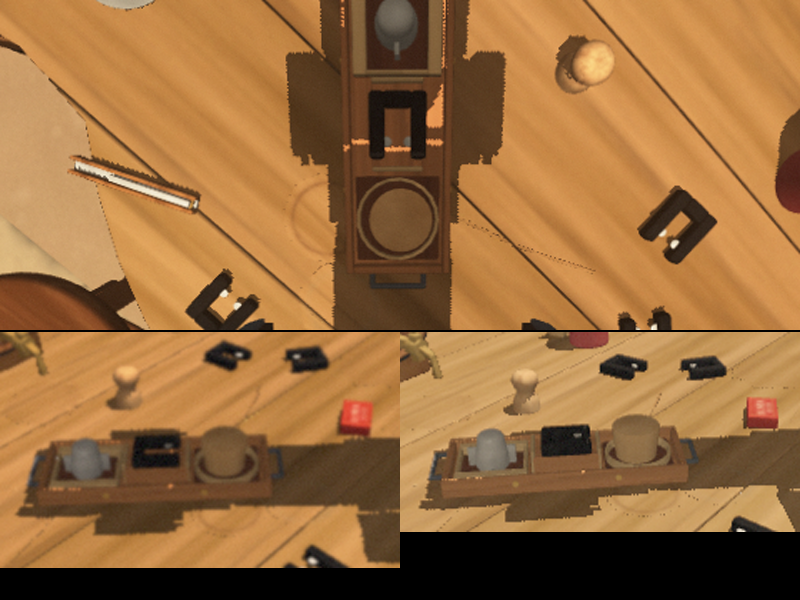

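All three things are seated. The bung is in the cup at (397,217), the cutter lies between the lips at (397,125), 1.5 mm from the pad's centre, and the stopper is in the pocket at (395,25) with its wings along the long side. The cork at (585,65) and the match box are where they were. Handing in.

```bash
python3 -c "
from bench import manip
print(manip.finish_job())"
```

```text
the job is handed in; nothing more can be done
None
```

I packed the caddy and handed it in at about 27 s: bung in the round nest, stopper in the pocket with its wings along the long side, foil cutter flat on the pad about 1.5 mm off centre, and the cork and match box left untouched.

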